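# Clear the carver's glue-up bench into the weight bin

### The job

The plywood template has been left leaning in the deep narrow bin at the end of the raised bench: tilt it out by its upper edge and stand it on its end in the slot of the wooden holder, let go of it. Then slide both iron weights, the square block and the round disc, along the bench, under the light bar, and tip them over the end into the bin; slide them, do not lift them. Leave the gouge lying between them where it is.

Things in the scene. Friction and masses are not known exactly. Their poses are not given: they have to be found in the camera images.
- bench: Raised wooden bench slab, fixed. Origin on the table under the middle of its end edge, where the bin begins; x across the bench, y along it towards the bin, z up. Slab: x -170 to 170 mm, y -360 to 0, flat top at z 100, with a batten 10 mm wide, 12 mm high along each long side.
- bin (a point): Middle of the inner floor of the wooden weight bin on the bench's +y end (z 10 mm above table; axes as the bench's). Inside 324 mm (x) by 110 mm (y). One long wall is the slab's end itself, up to the slab's top at z 100; the outer wall and both end walls are 8 mm thick and reach z 140.
- bar (a point): Middle of the underside of the fixed aluminium light bar across the slab near its bin end: 185 mm above the slab, 50 mm back from the end edge (axes as the bench's). Bar 340 x 40 (y) x 22 mm, on 12 mm posts at its ends (x +-162). An upright tool cannot follow a weight beneath it to the edge; one leaning back (to -y) 35 to 45 degrees can.
- template_mid (a point): Plywood template, plate 225 (own z) x 110 (x) x 6 mm (y), 100 g; this is its centre. Stands in the bin, x along the bench's x, lower end on the floor at the foot of the slab's end, top (+z) leaning 39 degrees from vertical over the outer wall's inner top edge; 55 mm of its length stands out past that edge, both faces free.
- holder: Pale wooden upright holder, fixed; origin under its centre on the table. Slot along its own x: floor 10 mm above the table, between two upright boards 150 mm long, 10 mm thick, tops 60 mm above the table, 26 mm apart, slot open at both ends. The template stands in it on a 110 mm wide end, either face either way, and may lean on a board.
- block_mid (a point): Square cast-iron weight, 84 x 84 x 44 mm high, about 2 kg; its centre. Lies flat on the slab on one of two tracks (bench x about -75 or +75 mm), sides within 6 degrees of the bench's. Pushing it along takes roughly 8 to 20 N.
- disc_mid (a point): Round cast-iron weight, 84 mm diameter, 44 mm high, about 1.8 kg; its centre. Lies flat on the slab on the track the block is not on. Pushing it takes roughly 5 to 18 N.
- gouge_mid (a point): Carving gouge with wooden handle, 150 mm long, 14 mm thick, lying along the bench between the two tracks; its middle. A bystander, to stay where it is.
Mind the look-alikes: they are no part of the job. What is shaped like the part that bears block_mid but green is not meant.

How it is judged (in metres and radians):
On the way, in this order (a step that is already met when the one before it is completed fails the run):
1. the template stands in the holder, let go (x of template_mid in the frame of holder between -0.05 and 0.05 m and y of template_mid in the frame of holder between -0.045 and 0.045 m and z of template_mid in the frame of holder between 0.09 and 0.14 m and (angle between template_mid's own z axis and vertical below 0.5 rad or angle between template_mid's own z axis and vertical above 2.64 rad) and contact force between template and the fingers below 0.05 N), for 0.2 s.
2. one weight is in the bin (((y of block_mid in the frame of bench between 0 and 0.11 m and x of block_mid in the frame of bench between -0.16 and 0.16 m and z of block_mid in the frame of bench below 0.1 m) or (y of disc_mid in the frame of bench between 0 and 0.11 m and x of disc_mid in the frame of bench between -0.16 and 0.16 m and z of disc_mid in the frame of bench below 0.1 m))), for 0.1 s.
3. both weights are in the bin (y of block_mid in the frame of bench between 0 and 0.11 m and x of block_mid in the frame of bench between -0.16 and 0.16 m and z of each of block_mid, disc_mid in the frame of bench below 0.1 m and y of disc_mid in the frame of bench between 0 and 0.11 m and x of disc_mid in the frame of bench between -0.16 and 0.16 m), for 0.2 s.
At the end, for the whole second after the job is handed in: The template stands on end in the holder (its centre within 50 mm of the holder's middle along the slot and 45 mm across, 90 to 140 mm above the table, either end up, leaning less than 0.5 rad); the block and the disc both lie inside the bin with their centres below the slab's top; all are at rest (all of step 3 and x of template_mid in the frame of holder between -0.05 and 0.05 m and y of template_mid in the frame of holder between -0.045 and 0.045 m and z of template_mid in the frame of holder between 0.09 and 0.14 m and (angle between template_mid's own z axis and vertical below 0.5 rad or angle between template_mid's own z axis and vertical above 2.64 rad) and linear speed of each of block, disc, template below 0.03 m/s); the robot touches nothing.
It fails at once if a weight is lifted (its centre more than 45 mm above where it is when lying on the slab) (height (world z) of any of block_mid, disc_mid above 0.167 m).
It fails at once if a weight strikes the template (contact force between template and block above 0.5 N or contact force between template and disc above 0.5 N).
It fails at once if the gouge is moved more than 30 mm (distance of gouge_mid from where it was at the start of the episode above 0.03 m).
It also fails if it takes over 66 s, if anything falls off the work surface, if the arm or the gripper's body presses on something with over 40 N, if the wrist force passes 120 N, or if a joint passes its speed limit or range.

### The arm

A 6-joint arm with a two-finger parallel gripper is mounted at the origin on the work surface. World frame = base frame: x ahead of the robot, y to its left, z up, the work surface at z = 0. Lengths are in m, angles in degrees, forces in N, time in s.
With the tool pointing down it reaches from about 0.35 to 1 m from the base axis. Payload 7.1 kg.
Tool frame: the origin (TCP) lies at the very end of the fingers, on their centre line; the grasp point (between the pads) lies 19 mm behind it (grip_depth is the distance from the TCP to the grasp point, in m); z points along the fingers, y is the line along which they close (so a half turn about z gives the same grasp; the last joint's range is limited). The gripper opens to 85 mm and grips with 20 to 120 N. Pads are 22 mm wide; open, the fingers measure 114 mm over their backs; the gripper's body (76 mm by 85 mm) begins 54 mm behind the grasp point. The pads swing forward as they close: fully open they stand 13 mm farther back than shut.
Start: joints at [63.025, 24.242, 93.386, -0, 62.372, -1.089], TCP at [0.273, 0.562, 0.231] pointing down, gripper open.
Joint ranges: [-172.04, 172.04], [-51.8, 120.97], [4.93, 147.93], [-75.15, 255.16], [6.16, 154.13], [-145.62, 145.62]. Speed limits (degrees/s): [136.94, 136.94, 172.46, 180, 180, 180].

### API

Orientations are given as [roll, pitch, yaw] about the fixed x, y, z axes, in that order (R = Rz(yaw) Ry(pitch) Rx(roll)).
In Python, from cell import * gives the robot as it stands.
- The arm moves only by the shell command python3 -m crank 'ROWS' [OPENING] [FORCE]. ROWS is JSON, a list of rows, each a list of 6 numbers: the shift along the tool's x, y, z in mm, then the turn, a rotation vector about the tool's x, y, z in rad. In form: [[x, y, z, wx, wy, wz], ...]. A call has 1 to 20 rows; each row shifts and turns the commanded pose from where the row before left it, along the tool's axes as they then stand; what a row does not reach is not made up. A row lasts 1/12 s, in which the tool goes at most 41.7 mm and 7.16 degrees, less where a joint would pass 70% of its speed; a pose out of reach is approached as far as the arm can. A call with a gripper value outside its range is refused whole. OPENING is the gripper's target within -1 to 1 (fully open at 1, half-way at 0, shut at -1), set as the call begins (- or left out, the last holds). The fingers move at their own pace and stop on an object; FORCE is the grip in N (left out, the last holds). Time passes only in rows, so rows that do not move let the fingers close. It gives the time, the measured TCP pose, the force, the opening and the grip force at its end, in the units of the state.
- get_obs(): the state, without advancing time (a new reading comes with each control period).
- read_camera(name): name is "scene" or "side" or "wrist"; returns a dict with "frame" (400x640x3 uint8, blue, green, red), "fx", "fy", "cx", "cy" (pixels), "rvec" (rotation vector, rad) and "tvec" (3), from world to camera coordinates, as OpenCV has them; the wrist camera has in their place "T_tool_cam" (4x4, takes a point from camera to tool coordinates, whose origin is the TCP and whose axes are the flange's). Camera axes: x right, y down, z forward; pixel columns grow to the right and rows downward; lengths in m; the calibration is good to about 2 mm. A picture is of the moment at which its call begins: read the wrist's pose just before it. There is no depth.
- hand_in(): hands the job in; it is judged then, once.
Trained networks look in a picture, given as the dict that the camera call returned (one of the last four; its "shot" number tells which), for a name from the list of things; names that differ only in an ending like _2 or _b are one class to them, and where a whole thing is asked for, a point or a joint stands for the part that bears it (a point fixed in the world has none). Each returns a list of dicts, best first, with "conf" (0 to 1); they miss things now and then, are a little off and sometimes report something else, mostly with a low value. They report only what shows in the picture. A call takes as long as a camera call. They do not tell look-alikes from the thing itself.
- outline_of(picture, target): "region" (400x640 bool, what is visible of it) and "extent" ([centre column, centre row, width, height] in pixels, round what is visible of it).
The state is a dict: "time_s": time; "joint_pos": joint angles; "dq": joint speeds; "effort": joint torques, N m; "eef_pos": TCP position; "ee_rot": TCP orientation; "wrist_force": force on the tool from outside, world axes, zero at the start; "torque": the same for the moment, N m; "gripper_width": opening from 0.0 (shut) to 1.0 (fully open); "finger_force": force on a finger pad.
Only numpy, scipy, OpenCV 4.12 (cv2) and the standard library are available. Lean on these libraries where they do the work, as an engineer would, in place of code of your own. Each camera call takes 0.05 s, during which the arm holds its last target. There are 200 camera calls.

## Working session

There is one attempt and no reset: what is moved stays moved. The work goes in short steps, Python scripts to look and compute and a shell command to move; the robot and the scene stay as the last step left them, time stands still between calls to the robot, and variables do not carry over. Pictures are saved under pics/ and viewed, at most 10 in all, crops included, and the job is handed in when it is done.

```bash
mkdir -p pics; ls
python3 - <<'E'
from cell import *
import cv2,numpy as np
print(get_obs())
ims=[]
for n in ["scene","side"]:
    p=read_camera(n); cv2.imwrite(f"pics/{n}0.png",p["frame"])
    C=cv2.Rodrigues(np.array(p["rvec"]))[0]; print(n,p["fx"],p["cx"],p["cy"],-C.T@np.array(p["tvec"]).ravel(),C[2])
    for t in ["bench","holder","template_mid","block_mid","disc_mid","gouge_mid"]:
        print(t,[(round(d["conf"],2),np.round(d["extent"])) for d in outline_of(p,t)])
E
```

```text
pics
{'time_s': 0.0, 'joint_pos': array([ 6.30253778e+01,  2.42853237e+01,  9.34320197e+01, -5.43562050e-04,
        6.23717507e+01, -1.08828455e+00]), 'dq': array([ 0.00640057,  0.04996604, -0.00181862,  0.10220802, -0.04765109,
       -0.0080848 ]), 'effort': array([ 1.54660203e-03, -5.57393682e+01, -2.81749821e+01, -2.58918323e-05,
        7.43832963e-03, -3.66012287e-06]), 'eef_pos': array([0.27259367, 0.56181075, 0.23053193]), 'ee_rot': array([-1.79910913e+02, -1.21106272e-03,  1.54113914e+02]), 'wrist_force': array([-0.54206516, -0.3910807 ,  0.38970078]), 'torque': array([0.01510037, 0.00303868, 0.02139463]), 'finger_force': 0.0, 'gripper_width': 1.0013345107123892}
scene 393.8545569954476 322.0011626391422 199.71643246691727 [ 0.83568565 -0.5551887   1.08319497] [-0.27145649  0.4669236  -0.84160188]
bench [(0.87, array([319., 242., 179., 198.]))]
holder [(0.69, array([366., 141.,  47.,  29.]))]
template_mid [(0.62, array([359., 176.,  48.,  66.]))]
block_mid [(0.79, array([289., 234.,  40.,  40.])), (0.56, array([290., 378.,  40.,  44.]))]
disc_mid [(0.85, array([338., 260.,  31.,  38.]))]
gouge_mid [(0.73, array([313., 255.,  21.,  45.]))]
side 520.6693258105443 317.19701803927626 191.0372212114009 [ 0.32205503 -0.98393201  1.10985577] [ 0.19301     0.6977847  -0.68981421]
bench [(0.82, array([330., 235., 197., 211.]))]
holder [(0.76, array([262., 151.,  41.,  22.])), (0.74, array([329., 234., 195., 216.]))]
template_mid [(0.6, array([301., 168.,  50.,  63.]))]
block_mid [(0.93, array([299., 245.,  46.,  35.])), (0.79, array([414., 358.,  50.,  48.]))]
disc_mid [(0.82, array([362., 236.,  33.,  40.]))]
gouge_mid [(0.55, array([333., 248.,  32.,  38.]))]
```

Run:
```python
import cv2
a=cv2.imread("pics/scene0.png")[100:400,200:440];b=cv2.imread("pics/side0.png")[100:400,220:460]
h=lambda x:cv2.resize(x,(400,500),interpolation=cv2.INTER_CUBIC)
cv2.imwrite("pics/c0.png",cv2.hconcat([h(a),h(b)]))
```

```text
(no output)
```

View pics/c0.png

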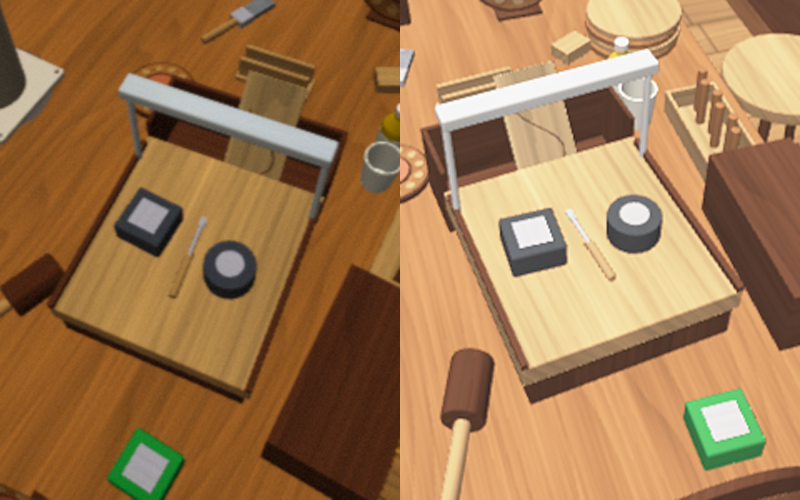

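The block is the black square one with a white label at scene px (289,234). The green one at (290,378), off the bench, is the look-alike; the crop confirms this. Next I fit the poses.

```bash
cat > fit.py <<'E'
import cv2,numpy as np
from scipy.spatial.transform import Rotation as R
def Rz(a): return R.from_euler('z',a).as_matrix()
def box(x0,x1,y0,y1,z0,z1): return np.array([[x,y,z] for x in(x0,x1) for y in(y0,y1) for z in(z0,z1)])/1000.
def proj(p,P):
    K=np.array([[p["fx"],0,p["cx"]],[0,p["fy"],p["cy"]],[0,0,1]])
    return cv2.projectPoints(np.asarray(P,float),np.array(p["rvec"],float),np.array(p["tvec"],float),K,None)[0][:,0]
def ray(p,u,v):
    C=cv2.Rodrigues(np.array(p["rvec"],float))[0]; c=-C.T@np.array(p["tvec"]).ravel()
    return c,C.T@np.array([(u-p["cx"])/p["fx"],(v-p["cy"])/p["fy"],1])
def onz(p,u,v,z): c,d=ray(p,u,v); return c+d*(z-c[2])/d[2]
def render(p,boxes,T):
    m=np.zeros((400,640),np.uint8)
    for b in boxes:
        q=b@Rz(T[2]).T+[T[0],T[1],0]
        h=cv2.convexHull(np.round(proj(p,q)*16).astype(np.int32)); cv2.fillConvexPoly(m,h,1,shift=4)
    return m>0
def cost(T,views,boxes):
    s=0
    for p,reg,ign in views:
        m=render(p,boxes,T)&~ign; r=reg&~ign
        s+=1-(m&r).sum()/max(1,(m|r).sum())
    return s
BENCH=[box(-170,170,-360,0,0,100),box(-170,-160,-360,0,100,112),box(160,170,-360,0,100,112),box(-170,170,-8,118,0,100),
 box(-170,170,110,118,0,140),box(-170,-162,0,118,0,140),box(162,170,0,118,0,140),box(-170,170,-70,-30,285,307),
 box(-168,-156,-56,-44,100,290),box(156,168,-56,-44,100,290)]
HOLD=[box(-75,75,-23,-13,0,60),box(-75,75,13,23,0,60),box(-75,75,-23,23,0,10)]
E
python3 - <<'E'
from cell import *
from fit import *
from scipy.optimize import differential_evolution as DE, minimize
V=[];H=[];TM=[];C={}
pts={}
for n in ["scene","side"]:
    p=read_camera(n); o={t:[d for d in outline_of(p,t)] for t in ["bench","template_mid","block_mid","disc_mid","gouge_mid","holder"]}
    g=lambda t:o[t][0]["region"] if o[t] else np.zeros((400,640),bool)
    blk=[d for d in o["block_mid"] if d["extent"][1]<310][0]["region"]
    oth=blk|g("disc_mid")|g("gouge_mid")|g("template_mid")
    V.append((p,g("bench"),oth)); 
    hs=[d for d in o["holder"] if d["extent"][2]<100]
    if hs: H.append((p,hs[0]["region"],g("bench")|g("template_mid")))
    TM.append((p,g("template_mid"),g("bench")))
    C[n]=(p,blk,g("disc_mid"),g("gouge_mid"))
    np.save("ign",0)
f=DE(cost,[(.2,.9),(-.3,.6),(-.8,.8)],args=(V,BENCH),seed=1,maxiter=40,popsize=12)
f=minimize(cost,f.x,args=(V,BENCH),method="Nelder-Mead",options=dict(initial_simplex=f.x+np.vstack([np.zeros(3),np.diag([.01,.01,.03])])))
B=f.x; print("bench",B,np.degrees(B[2]),f.fun)
h=DE(cost,[(.2,.9),(.2,.9),(-1.57,1.57)],args=(H,HOLD),seed=1,maxiter=60,popsize=15)
print("holder",h.x,np.degrees(h.x[2]),h.fun,len(H))
inb=lambda w:Rz(B[2]).T@(w-np.array([B[0],B[1],0]))*1000
print("holder in bench",inb(np.r_[h.x[:2],0]),np.degrees(h.x[2]-B[2]))
def disc(T,i): # single boxes on slab
    return 0
blockb=[box(-42,42,-42,42,100,144)]
a=np.linspace(0,2*np.pi,24,endpoint=False); discb=[np.array([[.042*np.cos(t),.042*np.sin(t),z] for t in a for z in(.1,.144)])]
z0=np.zeros((400,640),bool)
for nm,i,bx in (("block",1,blockb),("disc",2,discb)):
    v=[(c[0],c[i],z0) for c in C.values()]
    m=v[0][1].nonzero(); x0=onz(v[0][0],m[1].mean(),m[0].mean(),.13)
    s=np.r_[x0[:2],B[2]]
    r=minimize(cost,s,args=(v,bx),method="Nelder-Mead",options=dict(initial_simplex=s+np.vstack([np.zeros(3),np.diag([.02,.02,.1])])))
    print(nm,r.x,"bench:",inb(np.r_[r.x[:2],0]),np.degrees(r.x[2]-B[2]),r.fun)
for c in C.values():
    m=c[3].nonzero(); print("gouge",inb(onz(c[0],m[1].mean(),m[0].mean(),.107)))
# template x
t=np.radians(39)
pl=box(-55,55,-3,3,0,225); pl=pl@R.from_euler('x',-t).as_matrix().T; pl[:,2]+=.010+.003*np.sin(t); pl[:,1]+=.003*np.cos(t)
best=min((cost(B,TM,[pl+[x/1000,0,0]]),x) for x in range(-100,101,3)); print("templ x",best)
np.savez("st.npz",B=B,H=h.x,tx=best[1])
E
```

```text
bench [0.56304759 0.02698839 0.11388158] 6.524934135604511 0.09237159616753676
holder [0.51293106 0.30675416 0.00449315] 0.257438413229847 0.24148852865207282 2
holder in bench [-18.00054346 283.64860821   0.        ] -6.2674957223746635
block [ 0.5014629  -0.15854837  0.00561945] bench: [ -82.26934949 -177.33673441    0.        ] -6.202963210217194 0.16847032488303748
disc [ 0.6576567  -0.16959694  0.16281362] bench: [  71.65719531 -206.06290713    0.        ] 2.8035990538123254 0.16785327348707635
gouge [  -0.8219867  -214.60717664  107.        ]
gouge [   0.76754404 -210.33192283  107.        ]
templ x (np.float64(0.232329195201034), 26)
```

```bash
cat > mv.py <<'E'
import sys
from cell import *
from fit import *
S=np.load("st.npz"); B=S["B"]
def pose():
    o=get_obs(); T=np.eye(4); T[:3,:3]=R.from_euler('xyz',o["ee_rot"],degrees=True).as_matrix(); T[:3,3]=o["eef_pos"]; return T
def target(x,y,z,lean,spin=0,yaw=0):
    l=np.radians(lean); A=np.array([[-1,0,0],[0,np.cos(l),np.sin(l)],[0,np.sin(l),-np.cos(l)]]).T
    T=np.eye(4); T[:3,:3]=Rz(B[2]+np.radians(yaw))@A@Rz(np.radians(spin)); T[:3,3]=Rz(B[2])@(np.array([x,y,z])/1000)+[B[0],B[1],0]; return T
def rel(T,n=0):
    D=np.linalg.inv(pose())@T; rv=R.from_matrix(D[:3,:3]).as_rotvec(); d=np.linalg.norm(D[:3,3])
    n=int(n) or int(max(np.ceil(d/.025),np.ceil(np.linalg.norm(rv)/.087),1))
    w=R.from_rotvec(rv/n).as_matrix(); M=np.zeros((3,3)); P=np.eye(3)
    for i in range(n): M+=P; P=P@w
    print(n,"rows of",np.round(np.linalg.solve(M,D[:3,3])*1000,2),np.round(rv/n,4))
def inb(T): return (Rz(B[2]).T@(T[:3,3]-[B[0],B[1],0]))*1000
if __name__=="__main__":
    a=[float(v) for v in sys.argv[1:]]
    if a: rel(target(*a))
    T=pose(); print("now bench",inb(T).round(1),"tool z in bench",(Rz(B[2]).T@T[:3,2]).round(3), "F",get_obs()["wrist_force"].round(1))
E
python3 mv.py 26 194 249 -39
python3 - <<'E'
from mv import *
p=read_camera("wrist"); print(np.round(p["T_tool_cam"],3),p["fx"])
E
```

```text
18 rows of [-19.83 -15.34   4.74] [ 0.0368 -0.0107 -0.0302]
now bench [-227.5  564.8  231.3] tool z in bench [ 0. -0. -1.] F [ 0.5 -0.7  0.5]
[[-0.001 -0.949 -0.315  0.081]
 [ 1.    -0.001 -0.     0.   ]
 [ 0.    -0.315  0.949 -0.142]
 [ 0.     0.     0.     1.   ]] 316.29238132135197
```

```bash
python3 mv.py 0 240 330 0
```

```text
17 rows of [-18.67 -14.5   -5.81] [-0.      0.     -0.0333]
now bench [-227.5  564.8  231.3] tool z in bench [ 0. -0. -1.] F [-0.4  0.8  0. ]
```

```bash
r='[-18.7,-14.5,-5.8,0,0,-0.0333]'; python3 -m crank '[[-18.7,-14.5,-5.8,0,0,-0.0333],[-18.7,-14.5,-5.8,0,0,-0.0333],[-18.7,-14.5,-5.8,0,0,-0.0333],[-18.7,-14.5,-5.8,0,0,-0.0333],[-18.7,-14.5,-5.8,0,0,-0.0333],[-18.7,-14.5,-5.8,0,0,-0.0333],[-18.7,-14.5,-5.8,0,0,-0.0333],[-18.7,-14.5,-5.8,0,0,-0.0333],[-18.7,-14.5,-5.8,0,0,-0.0333],[-18.7,-14.5,-5.8,0,0,-0.0333],[-18.7,-14.5,-5.8,0,0,-0.0333],[-18.7,-14.5,-5.8,0,0,-0.0333],[-18.7,-14.5,-5.8,0,0,-0.0333],[-18.7,-14.5,-5.8,0,0,-0.0333],[-18.7,-14.5,-5.8,0,0,-0.0333],[-18.7,-14.5,-5.8,0,0,-0.0333],[-18.7,-14.5,-5.8,0,0,-0.0333],[0,0,0,0,0,0],[0,0,0,0,0,0]]' 0
cat > wc.py <<'E'
from mv import *
def wrist():
    T=pose(); p=read_camera("wrist"); W=np.linalg.inv(T@np.array(p["T_tool_cam"]))
    p=dict(p); p["rvec"]=cv2.Rodrigues(W[:3,:3])[0].ravel(); p["tvec"]=W[:3,3]; return p
E
python3 - <<'E'
from wc import *
from scipy.optimize import minimize
p=wrist(); f=p["frame"].copy()
for t in ["holder","template_mid"]:
    print(t,[(round(d["conf"],2),np.round(d["extent"])) for d in outline_of(p,t)])
q=np.array(HOLD[2][:0].tolist()+[[x,y,.06] for x in(-.075,.075) for y in(-.023,-.013,.013,.023)])
H=S["H"]; uv=proj(p,q@Rz(H[2]).T+[H[0],H[1],0]); tx=float(S["tx"])
for u,v in uv: cv2.circle(f,(int(u),int(v)),3,(255,0,255),1)
t=np.array([[tx-55,144,187],[tx+55,144,187]])/1000@Rz(B[2]).T+[B[0],B[1],0]
for u,v in proj(p,t): cv2.circle(f,(int(u),int(v)),3,(0,255,0),1); print(u,v)
print(uv.round()); cv2.imwrite("pics/w1.png",f); np.savez("w1.npz",**{k:p[k] for k in("rvec","tvec","fx","fy","cx","cy")})
E
```

```text
time_s: 3.03
eef_pos: [0.537, 0.2648, 0.33]
ee_rot: [180.0, 0.0, -173.6]
wrist_force: [1.1, 0.1, -0.4]
gripper_width: 0.5
finger_force: 0.0
holder [(0.93, array([352., 137.,  46., 117.]))]
template_mid [(0.59, array([183., 194.,  76., 127.]))]
212.0975305620368 152.86014259087625
223.81110814703408 260.6327353050732
[[342.  80.]
 [350.  81.]
 [371.  84.]
 [379.  84.]
 [327. 196.]
 [335. 197.]
 [353. 199.]
 [361. 200.]]
```

View pics/w1.png

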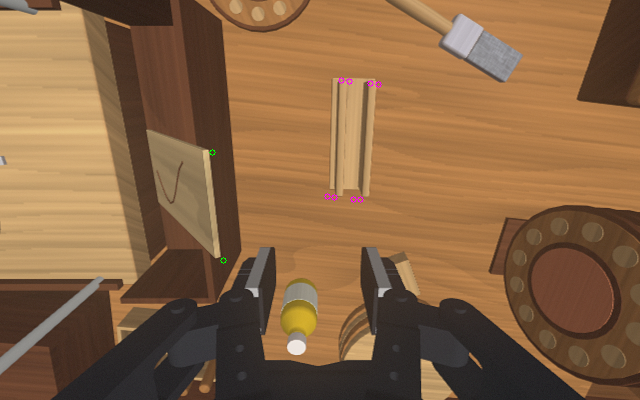

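The wrist picture shows the template's upper edge from about (210,150) to (221,257), close to the prediction. The holder's top corners are at about (333,79), (376,80), (330,195) and (369,196), a few degrees off my first fit. I refit the holder.

```bash
python3 - <<'E'
from wc import *
from scipy.optimize import minimize
p=wrist(); reg=outline_of(p,"holder")[0]["region"]; z0=np.zeros((400,640),bool); H=S["H"]
s=H.copy()
r=minimize(cost,s,args=([(p,reg,z0)],HOLD),method="Nelder-Mead",options=dict(initial_simplex=s+np.vstack([np.zeros(3),np.diag([.02,.02,.1])])))
H=r.x; print(H,np.degrees(H[2]-B[2]),r.fun)
q=np.array([[x,y,.06] for x in(-.075,.075) for y in(-.023,.023)]); print(proj(p,q@Rz(H[2]).T+[H[0],H[1],0]).round())
c=[onz(p,u,v,.06)[:2] for u,v in((333,79),(376,80),(330,195),(369,196))]; print(np.mean(c,0),c)
T=np.eye(4);T[:3,3]=[*H[:2],0]; print(inb(T))
np.savez("st.npz",B=B,H=H,tx=23)
E
python3 mv.py 23 192 246 -39
```

```text
[0.50809237 0.30816881 0.09525311] -1.0673327928770495 0.08992280408929687
[[337.  79.]
 [375.  80.]
 [333. 196.]
 [366. 197.]]
[0.5072745  0.30719892] [array([0.43586891, 0.27338931]), array([0.43106186, 0.32561777]), array([0.58339213, 0.28833316]), array([0.5787751 , 0.34145545])]
[-22.64713802 285.60394452   0.        ]
8 rows of [-2.92 -2.79 12.  ] [ 0.0851 -0.      0.0002]
now bench [-3.000e-01  2.405e+02  3.296e+02] tool z in bench [-0.001 -0.    -1.   ] F [ 0.4 -0.1 -0.7]
```

```bash
python3 -m crank '[[-2.9,-2.8,12,0.085,0,0],[-2.9,-2.8,12,0.085,0,0],[-2.9,-2.8,12,0.085,0,0],[-2.9,-2.8,12,0.085,0,0],[-2.9,-2.8,12,0.085,0,0],[-2.9,-2.8,12,0.085,0,0],[-2.9,-2.8,12,0.085,0,0],[-2.9,-2.8,12,0.085,0,0],[0,0,0,0,0,0],[0,0,0,0,0,0]]'
python3 - <<'E'
from wc import *
p=wrist(); f=p["frame"].copy()
t=np.array([[23-55,144,187],[23+55,144,187]])/1000@Rz(B[2]).T+[B[0],B[1],0]
print(proj(p,t).round(), proj(p,pose()[None,:3,3]+pose()[None,:3,2]*.08).round())
cv2.imwrite("pics/w2.png",f)
E
python3 mv.py 23 124 162 -39
```

```text
time_s: 4.12
eef_pos: [0.5639, 0.2206, 0.245]
ee_rot: [-141.1, -0.2, -173.4]
wrist_force: [0.4, 0.1, -0.4]
gripper_width: 0.501
finger_force: 0.0
[[315. 134.]
 [315. 276.]] [[316. 209.]]
5 rows of [ 1.000e-01 -2.000e-02  2.166e+01] [0.0006 0.0001 0.0003]
now bench [ 23.5 192.1 246.2] tool z in bench [ 0.    -0.627 -0.779] F [0.1 0.  1.3]
```

View pics/w2.png

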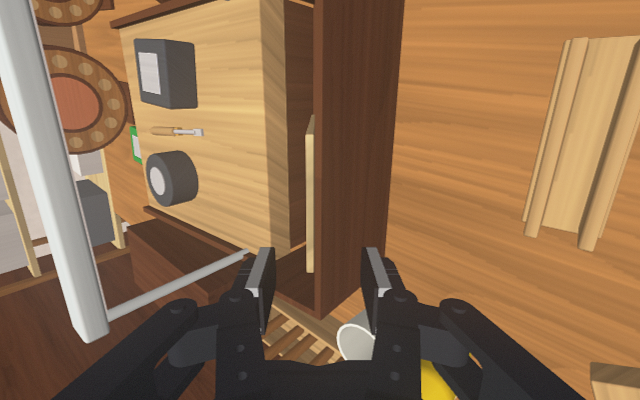

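The plate's end edge lies between the fingers at col 306–314, rows about 134–272, and the fingers' centre is at col 316. I'll shift 3 mm and go in.

```bash
python3 -m crank '[[0,-3,18,0,0,0],[0,0,18,0,0,0],[0,0,18,0,0,0],[0,0,18,0,0,0],[0,0,18,0,0,0],[0,0,17,0,0,0],[0,0,0,0,0,0]]'
python3 -m crank '[[0,0,0,0,0,0],[0,0,0,0,0,0],[0,0,0,0,0,0],[0,0,0,0,0,0],[0,0,0,0,0,0],[0,0,0,0,0,0]]' -1 50; python3 mv.py
```

```text
time_s: 4.75
eef_pos: [0.572, 0.1486, 0.1645]
ee_rot: [-141.1, -0.1, -173.6]
wrist_force: [0.0, -0.2, 0.6]
gripper_width: 0.497
finger_force: 0.0
time_s: 5.25
eef_pos: [0.5739, 0.151, 0.1671]
ee_rot: [-141.0, 0.2, -173.4]
wrist_force: [0.7, -2.2, 7.2]
gripper_width: 0.053
finger_force: 51.8
now bench [ 24.8 122.  167.1] tool z in bench [ 0.003 -0.629 -0.777] F [ 0.7 -2.2  7.2]
```

```bash
python3 -m crank '[[0,0,-8,0,0,0],[0,0,-14,0,0,0],[0,0,-18,0,0,0],[0,0,-18,0,0,0],[0,0,-18,0,0,0],[0,0,-18,0,0,0],[0,0,-18,0,0,0],[0,0,-18,0,0,0],[0,0,-18,0,0,0],[0,0,-18,0,0,0],[0,0,-18,0,0,0],[0,0,-10,0,0,0],[0,0,0,0,0,0],[0,0,0,0,0,0]]'
python3 mv.py -23 285.5 325 0 0 -1
```

```text
time_s: 6.42
eef_pos: [0.5588, 0.2722, 0.3159]
ee_rot: [-141.1, 0.0, -173.4]
wrist_force: [-0.7, -0.2, -0.8]
gripper_width: 0.062
finger_force: 51.2
8 rows of [ 5.86  4.42 -3.03] [-0.0849  0.0009  0.0022]
now bench [ 23.6 244.1 315.9] tool z in bench [ 0.001 -0.628 -0.778] F [-0.7 -0.2 -0.8]
```

```bash
python3 -m crank '[[5.9,4.4,-3,-0.085,0.001,0.002],[5.9,4.4,-3,-0.085,0.001,0.002],[5.9,4.4,-3,-0.085,0.001,0.002],[5.9,4.4,-3,-0.085,0.001,0.002],[5.9,4.4,-3,-0.085,0.001,0.002],[5.9,4.4,-3,-0.085,0.001,0.002],[5.9,4.4,-3,-0.085,0.001,0.002],[5.9,4.4,-3,-0.085,0.001,0.002],[0,0,0,0,0,0],[0,0,0,0,0,0]]'
python3 mv.py -23 285.5 270 0 0 -1
python3 - <<'E'
from wc import *
p=wrist(); f=p["frame"]; s=read_camera("scene")["frame"][60:260,280:480]
cv2.imwrite("pics/w3.png",cv2.hconcat([cv2.resize(f,(480,300)),cv2.resize(s,(300,300))]))
E
```

```text
time_s: 7.25
eef_pos: [0.5075, 0.3056, 0.3243]
ee_rot: [-179.8, -0.2, -174.6]
wrist_force: [-0.5, -0.1, -0.3]
gripper_width: 0.06
finger_force: 51.1
3 rows of [-0.18  0.82 18.09] [-0.0009 -0.001  -0.0005]
now bench [-23.5 283.1 324.3] tool z in bench [-0.003 -0.003 -1.   ] F [-0.5 -0.1 -0.3]
```

View pics/w3.png

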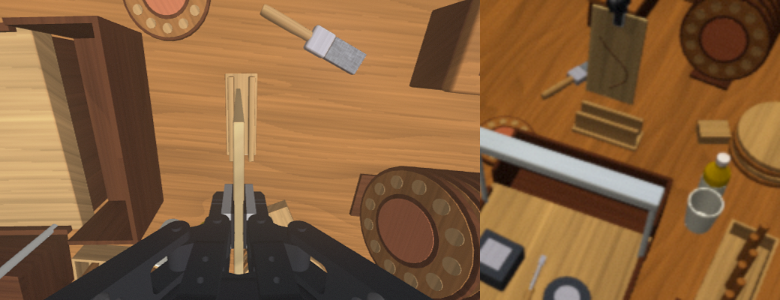

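```bash
python3 -m crank '[[0,3,16,0,0,0],[0,0,20,0,0,0],[0,0,20,0,0,0],[0,0,16,0,0,0],[0,0,14,0,0,0],[0,0,12,0,0,0],[0,0,10,0,0,0],[0,0,5,0,0,0],[0,0,0,0,0,0],[0,0,0,0,0,0]]'
```

```text
time_s: 8.18
eef_pos: [0.5074, 0.3106, 0.2119]
ee_rot: [-180.0, -0.1, -174.4]
wrist_force: [0.3, 0.2, -1.5]
gripper_width: 0.059
finger_force: 51.1
```

```bash
python3 -m crank '[[0,0,2,0,0,0],[0,0,2,0,0,0],[0,0,1,0,0,0],[0,0,1,0,0,0],[0,0,0,0,0,0]]'
python3 - <<'E'
from wc import *
p=wrist(); f=p["frame"][:,160:480]; s=read_camera("side")["frame"][50:200,180:330]
cv2.imwrite("pics/w4.png",cv2.hconcat([f,cv2.resize(s,(400,400))]))
E
```

```text
time_s: 8.6
eef_pos: [0.5084, 0.3115, 0.2101]
ee_rot: [179.9, 0.1, -174.5]
wrist_force: [-6.6, -1.7, 25.9]
gripper_width: 0.058
finger_force: 55.2
```

View pics/w4.png

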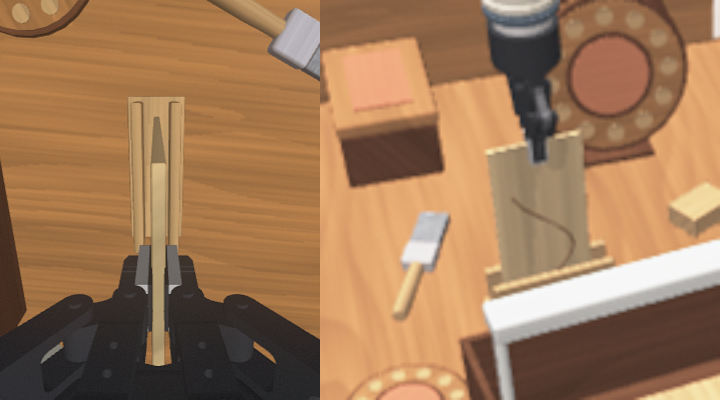

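The plate is seated in the slot; its lower end at (158,117) lies between the boards, with 26 N on the floor. Release.

```bash
python3 -m crank '[[0,0,-3,0,0,0],[0,0,0,0,0,0],[0,0,0,0,0,0],[0,0,0,0,0,0],[0,0,0,0,0,0],[0,0,0,0,0,0],[0,0,0,0,0,0]]' 0
python3 -m crank '[[0,0,-5,0,0,0],[0,0,-12,0,0,0],[0,0,-20,0,0,0],[0,0,-25,0,0,0],[0,0,-25,0,0,0],[0,0,-25,0,0,0],[0,0,-25,0,0,0],[0,0,-25,0,0,0],[0,0,0,0,0,0],[0,0,0,0,0,0]]'
python3 - <<'E'
from wc import *
p=wrist(); f=p["frame"][:,160:480]; s=read_camera("side")["frame"][50:200,180:330]
cv2.imwrite("pics/w5.png",cv2.hconcat([f,cv2.resize(s,(400,400))]))
E
python3 mv.py -80 -270 330 40 90
```

```text
time_s: 9.28
eef_pos: [0.507, 0.3102, 0.2084]
ee_rot: [-180.0, -0.2, -174.5]
wrist_force: [0.0, -0.2, -0.5]
gripper_width: 0.502
finger_force: 0.0
time_s: 10.12
eef_pos: [0.5081, 0.3107, 0.3736]
ee_rot: [179.9, 0.1, -174.4]
wrist_force: [0.2, 0.0, -0.0]
gripper_width: 0.497
finger_force: 0.0
23 rows of [-15.79 -21.49  -5.77] [-0.0236  0.0238  0.0645]
now bench [-23.5 287.7 370.6] tool z in bench [-0.003 -0.    -1.   ] F [ 0.1 -0.4 -0.2]
```

View pics/w5.png

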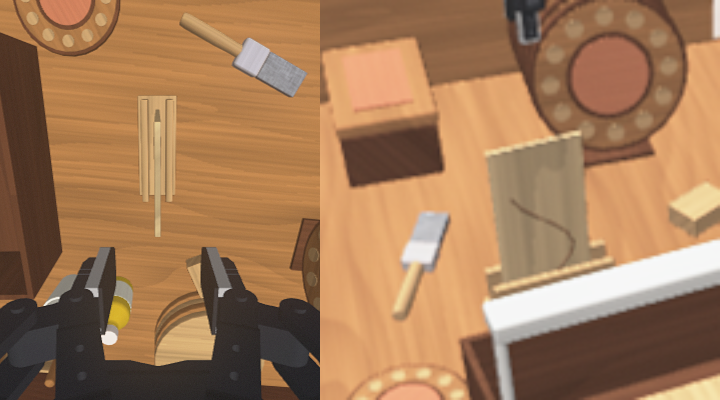

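The template stands upright and free. Now the weights.

Run:
```python
from mv import *
print(get_obs()["joint_pos"].round(1))
rel(target(-40,-120,400,20,-45));
```

```text
[ 30.3  14.5  88.7   0.1  77.  -65.3]
17 rows of [  9.33 -22.27  -5.67] [-0.0195 -0.0081 -0.0467]
```

Run:
```python
from mv import *
E=lambda s,a:R.from_euler(s,a,degrees=True).as_matrix()
q=get_obs()["joint_pos"]
C=(E('z',q[0])@E('y',q[1]+q[2])@E('z',q[3])@E('y',q[4])@E('z',q[5])).T@pose()[:3,:3]; print(C.round(2))
for lean in(36,45):
  for pos,q1 in (("start",-38),("end",-20)):
    for a in (95,110):
      for spin in(-90,-60,0,90,180):
        M=(E('z',q1)@E('y',a)).T@target(0,0,0,lean,spin)[:3,:3]@C.T
        e=R.from_matrix(M).as_euler('ZYZ',degrees=True); e2=[e[0]+180,-e[1],e[2]+180]
        if e[1]<0: e=e2
        print(lean,pos,a,spin,np.round([(e[0]+75)%360-75,e[1],(e[2]+180)%360-180]))
```

```text
[[ 0. -1. -0.]
 [ 1.  0.  0.]
 [-0. -0.  1.]]
36 start 95 -90 [ 26. 110. 139.]
36 start 95 -60 [ 26. 110. 169.]
36 start 95 0 [  26.  110. -131.]
36 start 95 90 [ 26. 110. -41.]
36 start 95 180 [ 26. 110.  49.]
36 start 110 -90 [ 25.  96. 132.]
36 start 110 -60 [ 25.  96. 162.]
36 start 110 0 [  25.   96. -138.]
36 start 110 90 [ 25.  96. -48.]
36 start 110 180 [25. 96. 42.]
36 end 95 -90 [ 32. 101. 155.]
36 end 95 -60 [  32.  101. -175.]
36 end 95 0 [  32.  101. -115.]
36 end 95 90 [ 32. 101. -25.]
36 end 95 180 [ 32. 101.  65.]
36 end 110 -90 [ 32.  88. 147.]
36 end 110 -60 [ 32.  88. 177.]
36 end 110 0 [  32.   88. -123.]
36 end 110 90 [ 32.  88. -33.]
36 end 110 180 [32. 88. 57.]
45 start 95 -90 [ 34. 116. 142.]
45 start 95 -60 [ 34. 116. 172.]
45 start 95 0 [  34.  116. -128.]
45 start 95 90 [ 34. 116. -38.]
45 start 95 180 [ 34. 116.  52.]
45 start 110 -90 [ 31. 103. 133.]
45 start 110 -60 [ 31. 103. 163.]
45 start 110 0 [  31.  103. -137.]
45 start 110 90 [ 31. 103. -47.]
45 start 110 180 [ 31. 103.  43.]
45 end 95 -90 [ 41. 105. 157.]
45 end 95 -60 [  41.  105. -173.]
45 end 95 0 [  41.  105. -113.]
45 end 95 90 [ 41. 105. -23.]
45 end 95 180 [ 41. 105.  67.]
45 end 110 -90 [ 39.  93. 147.]
45 end 110 -60 [ 39.  93. 177.]
45 end 110 0 [  39.   93. -123.]
45 end 110 90 [ 39.  93. -33.]
45 end 110 180 [39. 93. 57.]
```

```bash
python3 mv.py -50 -140 400 20 45
```

```text
18 rows of [ -7.32 -22.77  -5.46] [-0.0184  0.0076  0.0422]
now bench [-23.5 287.7 370.6] tool z in bench [-0.003 -0.    -1.   ] F [ 0.1 -0.4 -0.2]
```

```bash
python3 -m crank '[[-7.3,-22.8,-5.5,-0.0184,0.0076,0.0422],[-7.3,-22.8,-5.5,-0.0184,0.0076,0.0422],[-7.3,-22.8,-5.5,-0.0184,0.0076,0.0422],[-7.3,-22.8,-5.5,-0.0184,0.0076,0.0422],[-7.3,-22.8,-5.5,-0.0184,0.0076,0.0422],[-7.3,-22.8,-5.5,-0.0184,0.0076,0.0422],[-7.3,-22.8,-5.5,-0.0184,0.0076,0.0422],[-7.3,-22.8,-5.5,-0.0184,0.0076,0.0422],[-7.3,-22.8,-5.5,-0.0184,0.0076,0.0422],[-7.3,-22.8,-5.5,-0.0184,0.0076,0.0422],[-7.3,-22.8,-5.5,-0.0184,0.0076,0.0422],[-7.3,-22.8,-5.5,-0.0184,0.0076,0.0422],[-7.3,-22.8,-5.5,-0.0184,0.0076,0.0422],[-7.3,-22.8,-5.5,-0.0184,0.0076,0.0422],[-7.3,-22.8,-5.5,-0.0184,0.0076,0.0422],[-7.3,-22.8,-5.5,-0.0184,0.0076,0.0422],[-7.3,-22.8,-5.5,-0.0184,0.0076,0.0422],[-7.3,-22.8,-5.5,-0.0184,0.0076,0.0422],[0,0,0,0,0,0]]'
python3 mv.py -82 -300 300 45 90
```

```text
time_s: 11.8
eef_pos: [0.5276, -0.1215, 0.3985]
ee_rot: [165.6, -14.2, 143.0]
wrist_force: [-1.2, -0.1, -0.7]
gripper_width: 0.499
finger_force: 0.0
11 rows of [-14.67  -9.69   0.4 ] [-0.0155  0.0374  0.0697]
now bench [ -52.1 -143.5  398.5] tool z in bench [-0.001  0.344 -0.939] F [-1.2 -0.1 -0.7]
```

```bash
python3 -m crank '[[-14.7,-9.7,0.4,-0.0155,0.0374,0.0697],[-14.7,-9.7,0.4,-0.0155,0.0374,0.0697],[-14.7,-9.7,0.4,-0.0155,0.0374,0.0697],[-14.7,-9.7,0.4,-0.0155,0.0374,0.0697],[-14.7,-9.7,0.4,-0.0155,0.0374,0.0697],[-14.7,-9.7,0.4,-0.0155,0.0374,0.0697],[-14.7,-9.7,0.4,-0.0155,0.0374,0.0697],[-14.7,-9.7,0.4,-0.0155,0.0374,0.0697],[-14.7,-9.7,0.4,-0.0155,0.0374,0.0697],[-14.7,-9.7,0.4,-0.0155,0.0374,0.0697],[-14.7,-9.7,0.4,-0.0155,0.0374,0.0697],[0,0,0,0,0,0],[0,0,0,0,0,0]]'
cat > ws.py <<'E'
from wc import *
from scipy.optimize import minimize
import sys
p=wrist(); z0=np.zeros((400,640),bool)
a=np.linspace(0,2*np.pi,24,endpoint=False); discb=[np.array([[.042*np.cos(t),.042*np.sin(t),z] for t in a for z in(.1,.144)])]
I=np.array([B[0],B[1],0]); tob=lambda x:Rz(B[2]).T@(np.r_[x[:2],0]-I)*1000
for nm,bx in (("block_mid",[box(-42,42,-42,42,100,144)]),("disc_mid",discb)):
    for d in outline_of(p,nm):
        m=d["region"].nonzero(); x0=onz(p,m[1].mean(),m[0].mean(),.13); s=np.r_[x0[:2],B[2]]
        r=minimize(cost,s,args=([(p,d["region"],z0)],bx),method="Nelder-Mead",options=dict(initial_simplex=s+np.vstack([np.zeros(3),np.diag([.02,.02,.1])])))
        print(nm,round(d["conf"],2),np.round(d["extent"]),"bench",tob(r.x).round(1)[:2],np.degrees(r.x[2]-B[2]).round(1),"cost",round(r.fun,3))
cv2.imwrite(sys.argv[1],p["frame"])
E
python3 ws.py pics/w6.png; python3 mv.py -82 -275 116 45 90; python3 -c "
from cell import *;print(get_obs()['joint_pos'])"
```

```text
time_s: 12.88
eef_pos: [0.5181, -0.2772, 0.3002]
ee_rot: [179.8, -45.1, 97.0]
wrist_force: [0.4, 0.3, 0.5]
gripper_width: 0.501
finger_force: 0.0
block_mid 0.68 [311. 207.  77.  82.] bench [ -83.9 -177.3] -6.8 cost 0.069
disc_mid 0.73 [453. 225.  86.  81.] bench [  68.6 -206. ] 4.7 cost 0.06
8 rows of [-14.57  -0.58  18.42] [-0.0001  0.0003  0.0012]
now bench [ -77.9 -296.5  302.7] tool z in bench [-0.001  0.705 -0.709] F [-0.1  0.   0.5]
[-42.80404284  34.0622875   79.22354366  28.01184434 102.23625819
 -52.77735351]
```

View pics/w6.png

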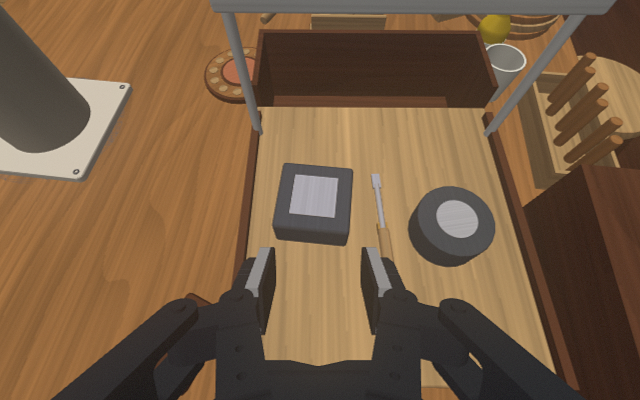

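The block is at (314,204), the disc at (453,225) and the gouge at (380,215), between them and clear. I'll go down behind the block.

```bash
python3 -m crank '[[-14.6,-0.7,18.4,0,0,0],[-14.6,-0.7,18.4,0,0,0],[-14.6,-0.7,18.4,0,0,0],[-14.6,-0.7,18.4,0,0,0],[-14.6,-0.7,18.4,0,0,0],[-14.6,-0.7,18.4,0,0,0],[-14.6,-0.7,18.4,0,0,0],[-14,-0.7,17,0,0,0],[0,0,0,0,0,0],[0,0,0,0,0,0]]'
python3 mv.py -84 -225 115 45 90
```

```text
time_s: 13.87
eef_pos: [0.5119, -0.2564, 0.1171]
ee_rot: [179.7, -45.0, 97.2]
wrist_force: [0.7, -0.2, 0.7]
gripper_width: 0.498
finger_force: 0.0
3 rows of [11.46 -0.24 12.44] [-0.0007  0.0002  0.0027]
now bench [ -83.  -275.7  117.1] tool z in bench [-0.002  0.707 -0.708] F [ 0.7 -0.2  0.7]
```

```bash
python3 -m crank '[[9,0,10,0,0,0],[9,0,9.5,0,0,0],[8,0,8,0,0,0],[6,0,6,0,0,0],[6,0,6,0,0,0],[6,0,6,0,0,0],[6,0,6,0,0,0],[7,0,7,0,0,0],[7,0,7,0,0,0],[7,0,7,0,0,0],[7,0,7,0,0,0]]'
python3 mv.py -84 -60 116 45 90; python3 ws.py pics/t.png
```

```text
time_s: 14.78
eef_pos: [0.5011, -0.1504, 0.1167]
ee_rot: [179.1, -44.4, 97.3]
wrist_force: [2.0, -17.4, 5.1]
gripper_width: 0.501
finger_force: 9.0
5 rows of [15.44 -0.41 15.45] [0.0011 0.0022 0.002 ]
now bench [ -81.7 -169.2  116.7] tool z in bench [ 0.005  0.699 -0.715] F [  2.  -17.4   5.1]
block_mid 0.94 [308. 178. 188. 165.] bench [ -87.5 -121.4] 0.8 cost 0.084
disc_mid 0.71 [587. 319. 104. 159.] bench [  71.  -205.6] -5.6 cost 0.029
```

```bash
python3 -m crank '[[7,0,7,0,0,0],[7,0,7,0,0,0],[7,0,7,0,0,0],[7,0,7,0,0,0],[7,0,7,0,0,0],[7,0,7,0,0,0],[7,0,7,0,0,0],[7,0,7,0,0,0],[7,0,7,0,0,0],[6,0,6,0,0,0],[5,0,5,0,0,0]]'
python3 mv.py -84 -40 116 45 90; python3 ws.py pics/t.png
```

```text
time_s: 15.85
eef_pos: [0.4891, -0.0459, 0.1167]
ee_rot: [179.1, -44.5, 97.4]
wrist_force: [2.9, -20.9, 7.9]
gripper_width: 0.501
finger_force: 10.3
1 rows of [16.7  -2.21 17.32] [0.0059 0.0095 0.0106]
now bench [-81.7 -64.  116.7] tool z in bench [ 0.006  0.7   -0.714] F [  2.9 -20.9   7.9]
block_mid 0.83 [306. 179. 185. 164.] bench [-87.6 -16.3] 0.5 cost 0.096
block_mid 0.47 [320. 200. 640. 398.] bench [ 16.2 -52.2] -24.8 cost 0.706
block_mid 0.35 [397.   1.  75.   2.] bench [-22.1 217.8] -2.7 cost 0.145
```

```bash
python3 -m crank '[[5,0,5,0,0,0],[4,0,4,0,0,0],[4,0,4,0,0,0],[2,0,2,0,0,0],[0,0,0,0,0,0],[0,0,0,0,0,0]]'
python3 mv.py;  python3 ws.py pics/t.png
```

```text
time_s: 16.5
eef_pos: [0.4833, -0.0216, 0.1159]
ee_rot: [179.6, -44.9, 97.1]
wrist_force: [-1.1, -0.0, -0.2]
gripper_width: 0.496
finger_force: 0.0
now bench [-84.7 -39.2 115.9] tool z in bench [-0.     0.706 -0.708] F [-1.1 -0.  -0.2]
block_mid 0.85 [315. 177. 129.  85.] bench [-91.7  34.6] -0.6 cost 0.609
```

```bash
python3 -m crank '[[0,0,-20,0,0,0],[0,0,-30,0,0,0],[0,0,-30,0,0,0],[0,0,-30,0,0,0],[0,0,-30,0,0,0],[0,0,-30,0,0,0],[0,0,-30,0,0,0],[0,0,-20,0,0,0],[0,0,0,0,0,0]]'
python3 ws.py pics/w7.png;python3 mv.py 70 -300 180 45 90
```

```text
time_s: 17.4
eef_pos: [0.5026, -0.1791, 0.2735]
ee_rot: [179.3, -44.7, 97.2]
wrist_force: [-0.8, -0.1, -0.1]
gripper_width: 0.502
finger_force: 0.0
block_mid 0.83 [315. 126.  59.  48.] bench [-83.  32.] -6.1 cost 0.488
disc_mid 0.86 [488. 314. 111. 101.] bench [  70.3 -202.7] 5.8 cost 0.47
9 rows of [-15.48  17.18  -1.27] [-0.0002  0.      0.0007]
now bench [ -85.1 -193.9  270.1] tool z in bench [-0.002  0.707 -0.707] F [ 0.6  0.6 -0.7]
```

View pics/w7.png

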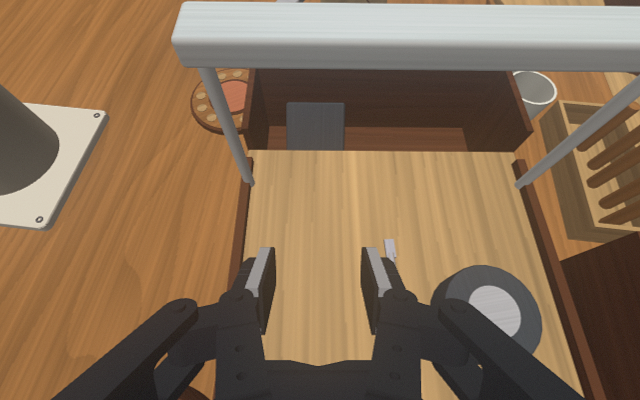

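The block is in the bin at (315,126). Now over to the disc.

```bash
python3 -m crank '[[-15.5,17.2,-1.3,0,0,0],[-15.5,17.2,-1.3,0,0,0],[-15.5,17.2,-1.3,0,0,0],[-15.5,17.2,-1.3,0,0,0],[-15.5,17.2,-1.3,0,0,0],[-15.5,17.2,-1.3,0,0,0],[-15.5,17.2,-1.3,0,0,0],[-15.5,17.2,-1.3,0,0,0],[-15.5,17.2,-1.3,0,0,0],[0,0,0,0,0,0],[0,0,0,0,0,0]]'
python3 mv.py 70 -300 116 45 90;python3 ws.py pics/t.png
```

```text
time_s: 18.47
eef_pos: [0.6673, -0.2622, 0.1787]
ee_rot: [179.9, -45.1, 97.0]
wrist_force: [0.6, -0.1, 0.2]
gripper_width: 0.5
finger_force: 0.0
3 rows of [-14.98  -0.24  14.57] [-0.0013 -0.0006  0.0018]
now bench [  70.7 -299.2  178.7] tool z in bench [-0.004  0.708 -0.706] F [ 0.6 -0.1  0.2]
block_mid 0.57 [201.  16.  72.  28.] bench [-62.7  33.8] -1.9 cost 0.164
disc_mid 0.61 [317. 165. 110. 114.] bench [  69.7 -205.7] 2.7 cost 0.055
```

```bash
python3 -m crank '[[-11.2,0,11,0,0,0],[-11.2,0,11,0,0,0],[-11.2,0,11,0,0,0],[-10.5,0,10.5,0,0,0],[0,0,0,0,0,0],[8,0,8,0,0,0],[9,0,9,0,0,0],[7,0,7,0,0,0],[5,0,5,0,0,0],[5,0,5,0,0,0],[6,0,6,0,0,0],[6,0,6,0,0,0],[6,0,6,0,0,0],[6,0,6,0,0,0],[6,0,6,0,0,0],[6,0,6,0,0,0]]'
python3 mv.py 70 -45 116 45 90;python3 ws.py pics/t.png
```

```text
time_s: 19.95
eef_pos: [0.6579, -0.1694, 0.1202]
ee_rot: [179.3, -44.5, 97.1]
wrist_force: [2.4, -13.5, 0.8]
gripper_width: 0.497
finger_force: 6.9
7 rows of [15.92 -0.24 16.6 ] [0.0006 0.0012 0.0011]
now bench [  71.9 -205.9  120.2] tool z in bench [ 0.004  0.701 -0.713] F [  2.4 -13.5   0.8]
block_mid 0.65 [166.  20.  97.  38.] bench [-50.   33.4] 0.1 cost 0.187
disc_mid 0.56 [318. 190. 164. 168.] bench [  71.  -165.4] 3.9 cost 0.058
```

Centred (disc x 71). I'll continue, taking the height down 4 mm.

```bash
python3 -m crank '[[6,0,7,0,0,0],[6,0,7,0,0,0],[6.5,0,7.5,0,0,0],[7,0,7.5,0,0,0],[7,0,7,0,0,0],[7,0,7,0,0,0],[7,0,7,0,0,0],[7,0,7,0,0,0],[7,0,7,0,0,0],[7,0,7,0,0,0],[7,0,7,0,0,0],[7,0,7,0,0,0],[7,0,7,0,0,0],[6,0,6,0,0,0],[5,0,5,0,0,0]]'
python3 mv.py 70 -36 116 45 90;python3 ws.py pics/t.png
```

```text
time_s: 21.35
eef_pos: [0.643, -0.0279, 0.1196]
ee_rot: [179.0, -44.5, 97.3]
wrist_force: [2.5, -21.9, 12.7]
gripper_width: 0.495
finger_force: 10.9
2 rows of [ 8.57 -1.61 10.97] [0.0041 0.0042 0.005 ]
now bench [ 73.2 -63.6 119.6] tool z in bench [ 0.008  0.701 -0.713] F [  2.5 -21.9  12.7]
block_mid 0.86 [126. 139. 138.  94.] bench [-29.4  32.6] 21.7 cost 0.541
disc_mid 0.87 [320. 188. 170. 166.] bench [ 72.3 -23.7] 4.2 cost 0.059
```

```bash
python3 -m crank '[[5,0,5.5,0,0,0],[4,0,4.5,0,0,0],[4,0,4,0,0,0],[4,0,4,0,0,0],[0,0,0,0,0,0],[0,0,0,0,0,0]]'
python3 mv.py;python3 ws.py pics/t.png
```

```text
time_s: 22.0
eef_pos: [0.6372, 0.0002, 0.1173]
ee_rot: [179.5, -44.9, 97.2]
wrist_force: [0.4, 0.0, -1.1]
gripper_width: 0.503
finger_force: 0.0
now bench [ 70.6 -35.1 117.3] tool z in bench [ 0.001  0.705 -0.709] F [ 0.4  0.  -1.1]
block_mid 0.97 [119. 171. 141. 110.] bench [-50.4  34.4] -1.2 cost 0.542
block_mid 0.55 [320. 214. 637. 371.] bench [-18.9 -40.4] 16.5 cost 0.778
disc_mid 0.88 [324. 177. 129.  97.] bench [73.4 19.2] 2.1 cost 0.509
```

Zero force, so it has tipped over. Retreat and look.

```bash
python3 -m crank '[[0,0,-20,0,0,0],[0,0,-30,0,0,0],[0,0,-30,0,0,0],[0,0,-30,0,0,0],[0,0,-30,0,0,0],[0,0,-30,0,0,0],[0,0,-30,0,0,0],[0,0,-20,0,0,0],[0,0,0,0,0,0],[0,0,0,0,0,0]]'
python3 - <<'E'
from wc import *
p=wrist(); s=read_camera("side")["frame"][50:300,180:430]
cv2.imwrite("pics/w8.png",cv2.hconcat([cv2.resize(p["frame"],(480,300)),cv2.resize(s,(300,300))]))
E
```

```text
time_s: 22.98
eef_pos: [0.6543, -0.1539, 0.2716]
ee_rot: [179.6, -44.9, 97.1]
wrist_force: [0.5, 0.5, -0.7]
gripper_width: 0.502
finger_force: 0.0
```

View pics/w8.png

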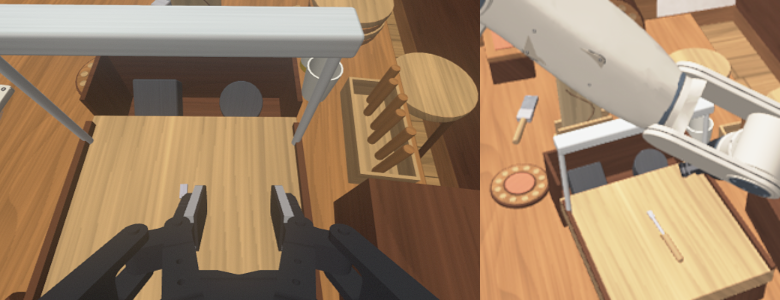

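The block (157,98) and the disc (240,98) are both in the bin. The gouge is undisturbed, the template is still in the holder, and the robot touches nothing.

```bash
python3 -c "
from cell import *
print(hand_in())"
```

```text
the job is handed in; nothing more can be done
None
```

The job is handed in at about 23 s: the template stands free in the holder, the block and the disc are both in the bin, and the gouge looked undisturbed in the last picture; `hand_in()` gave no verdict.

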